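Try the cup cabinet's lift-up door and its locking stay

TASK

The stay on the small cup cabinet has just been refitted, so please try it out: raise the cabinet's lift-up door by its bar handle until the stay locks, and let go so that the door stands open by itself. Then unlock it with the push key on the stay housing at the cabinet's side and let the door come down fully shut, with the key sprung back up.

Things in the scene. Friction and masses are not known exactly. Their poses are not given: they have to be found in the camera images.
- flap (a joint): Angle of the cup cabinet's lift-up door (rad): 0 shut, growing as its lower edge rises, hard stop 1.15. Brown wood panel 184 x 204 x 12 mm, 0.45 kg, hinged at its top edge, sloping 41 degrees from level when shut. Unlocked it falls shut, damped, in about 2 s. Raised to 1.05 or more the stay clicks in; let go, it settles to about 0.95 and stays.
- flap_hinge (a point): Middle of the door's hinge line, 190 mm up, on the fixed cabinet of light wood with sloping front (240 mm wide, 235 deep, 198 high), left or right on the table. Frame: x level from its front to its back (away from the robot), y along the hinge to the robot's left, z up. The low dark cutlery box near it, with a small bar on its lid, is no part of this.
- flap_handle (a point): Middle of the door's round steel bar: 12 mm thick, 120 mm long, parallel to the hinge, 44 mm off the door's face, so fingers can straddle it from above, front and back. Shut: 146 mm in front of the hinge and 61 mm below it (129 mm up). It runs on a 158 mm circle about the hinge; at 1.05 rad it is 126 mm in front, 96 mm above. Frame as flap_hinge when shut; turns with the door.
- release_top (a point): Middle of the top of the stay's black push key, 36 x 26 mm, on the grey housing at the cabinet's -y cheek (robot's right). 218 mm up, 20 mm above the housing and cabinet top. It goes straight down 10 mm against a spring (4 to 6.5 N) and springs back. 8 mm down frees the locked door: hold about 1 s while the door sinks clear. The key dips by itself as the stay clicks in.

How it is judged:
By the outcome, as a careful person would: the job done as asked, in the order asked, and still so for the second after the job is handed in, with the robot touching nothing.
It also fails if it takes over 48 s, if anything falls off the work surface, if the arm or the gripper's body presses on something with over 40 N, if the wrist force passes 120 N, or if a joint passes its speed limit or range.

ROBOT

A 7-joint arm with a two-finger parallel gripper is mounted at the origin on the work surface. World frame = base frame: x ahead of the robot, y to its left, z up, the work surface at z = 0. Lengths are in m, angles in degrees, forces in N, time in s.
With the tool pointing down it reaches from about 0.35 to 0.9 m from the base axis. Payload 8.1 kg.
Tool frame: the origin (TCP) lies between the finger pads; the fingertips stand 25 mm ahead of it and the grasp point (between the pads) lies 6 mm ahead of it; y points along the fingers, z is the direction in which the jaws open and shut, and the axes are right-handed (so a half turn about y gives the same grasp; the last joint's range is limited). The gripper opens to 92 mm and grips with 3 to 60 N. Pads are 19 mm wide; open, the fingers measure 130 mm over their backs; the gripper's body (75 mm by 190 mm) begins 47 mm behind the grasp point.
Start: joints at [64.996, 24.895, 1.432, 90.138, -0.665, 64.973, -4.303], TCP at [0.205, -0.591, 0.252] pointing down, gripper open.
Joint ranges: [-149.89, 149.89], [-25.12, 119.58], [-72.63, 75.52], [4.76, 147.25], [-75.54, 255.54], [6.69, 114.76], [-157.13, 157.13]. Speed limits (degrees/s): [127.2, 127.2, 172.46, 172.46, 180, 180, 180].

INTERFACE

Orientations are given as [roll, pitch, yaw] about the fixed x, y, z axes, in that order (R = Rz(yaw) Ry(pitch) Rx(roll)).
In Python, from plant import env, viewer gives the robot as it stands. The module is installed in compiled form; this text tells all that it offers.
- The arm moves only by the shell command python3 -m handwheel 'ROWS'. ROWS is JSON, a list of rows, each a list of 5 numbers: the closure, from 0 (fully open) to 1 (shut), then the shift along the world's x, y, z in m, then the turn about the world's z in rad. A call has 1 to 10 rows; each row shifts and turns the commanded pose from where the row before left it; what a row does not reach is not made up. A row lasts 1/12 s, in which the tool goes at most 41.7 mm and 7.16 degrees, less where a joint would pass 70% of its speed; a pose out of reach is approached as far as the arm can. A call with a gripper value outside its range is refused whole. The fingers move at their own pace and stop on an object; the grip force is fixed at half the most. Time passes only in rows, so rows that do not move let the fingers close. It gives the time, the measured TCP pose, the force and the opening at its end, in the units of the state.
- env.get_obs(): the state, without advancing time (a new reading comes with each control period).
- viewer.get_image(name): name is "scene" or "top"; returns the picture (420x560x3 uint8, red, green, blue); there is no depth.
- viewer.camera_params(name): a dict with "fx", "fy", "cx", "cy" (pixels), "dist_coeffs" ([k1, k2, p1, p2, k3] as OpenCV has them; the pictures are not rectified), "R" (3x3) and "t" (3): a world point X has camera coordinates R X + t. Camera axes: x right, y down, z forward; pixel columns grow to the right and rows downward; lengths in m; the calibration is good to about 2 mm. A picture is of the moment at which its call begins. camera_params takes no time and is no camera call.
- env.sign_off(): hands the job in, once; it reports no verdict.
Trained networks look in the newest picture that a camera, given by its name, has taken for a name from the list of things; names that differ only in an ending like _2 or _b are one class to them, and where a whole thing is asked for, a point or a joint stands for the part that bears it (a point fixed in the world has none). Each returns a list of dicts, best first, with "score" (0 to 1); they miss things now and then, are a little off and sometimes report something else, mostly with a low value. They report only what shows in the picture. A call takes as long as a camera call.
- viewer.spot_in(camera, thing): "at" ([x, y, z] in m, in world coordinates, good to about 4 mm: the middle of the surface that is visible of it).
- viewer.mark_of(camera, thing): "at" ([x, y, z] in m, in world coordinates, good to about 4 mm: a listed point, or the origin of a listed thing).
The state is a dict: "time": time; "joints": joint angles; "dq": joint speeds; "tau": joint torques, N m; "tcp_pos": TCP position; "tool_rot": TCP orientation; "wrist_force": force on the tool from outside, world axes, zero at the start; "torque": the same for the moment, N m; "finger_gap": opening from 0.0 (shut) to 1.0 (fully open).
Only numpy, scipy, OpenCV 4.12 (cv2) and the standard library are available. Lean on these libraries where they do the work, as an engineer would, in place of code of your own. Each camera call takes 0.05 s, during which the arm holds its last target. There are 200 camera calls.

## Working session

There is one attempt and no reset: what is moved stays moved. The work goes in short steps, Python scripts to look and compute and a shell command to move; the robot and the scene stay as the last step left them, time stands still between calls to the robot, and variables do not carry over. Pictures are saved under pics/ and viewed, about 8 in all and at most 12, crops included, and the job is handed in when it is done.

```bash
mkdir -p pics
python3 - <<'E'
from plant import env, viewer
import cv2
o=env.get_obs()
for k in("time","tcp_pos","tool_rot","wrist_force","finger_gap"):print(k,o[k])
ims=[]
for c in("scene","top"):
    ims.append(viewer.get_image(c))
    for t in("flap_hinge","flap_handle","release_top"):
        print(c,t,viewer.mark_of(c,t)[:2])
    p=viewer.camera_params(c);print(p)
for c,i in zip(("scene","top"),ims): cv2.imwrite(f"pics/a_{c}.png",i[:,:,::-1])
E
```

```text
time 0.0
tcp_pos [ 0.20457734 -0.59005039  0.25093399]
tool_rot [-9.00922373e+01 -7.29215420e-03 -1.60876525e+02]
wrist_force [-0.50132163  0.02250763 -0.62688143]
finger_gap 1.0031274424537766
scene flap_hinge [{'at': [0.6099, -0.1357, 0.191], 'score': 0.78}]
scene flap_handle [{'at': [0.4633, -0.138, 0.1265], 'score': 0.65}]
scene release_top [{'at': [0.6256, -0.2767, 0.2217], 'score': 0.92}]
{'fx': 393.84737703544516, 'fy': 393.84737703544516, 'cx': 278.4871343612197, 'cy': 210.61722801800198, 'dist_coeffs': array([-0.05766804,  0.        ,  0.        ,  0.        ,  0.        ]), 'R': array([[ 0.66794962,  0.74413533,  0.0102912 ],
       [ 0.51726788, -0.45427845, -0.7253034 ],
       [-0.53504882,  0.48978944, -0.68835243]]), 't': array([-0.31138081, -0.16824527,  1.16831272])}
top flap_hinge [{'at': [0.6079, -0.1325, 0.1899], 'score': 0.75}]
top flap_handle [{'at': [0.46, -0.1397, 0.1265], 'score': 0.63}]
top release_top [{'at': [0.621, -0.2731, 0.2186], 'score': 0.8}]
{'fx': 494.6928932985866, 'fy': 494.6928932985866, 'cx': 272.1363555594073, 'cy': 215.52396780130132, 'dist_coeffs': array([-0.04264622,  0.        ,  0.        ,  0.        ,  0.        ]), 'R': array([[ 0.02915703, -0.99938982,  0.01923176],
       [-0.98554351, -0.03195484, -0.16638171],
       [ 0.16689473, -0.01410254, -0.98587386]]), 't': array([-0.10665099,  0.55398582,  0.97990647])}
```

View pics/a_scene.png

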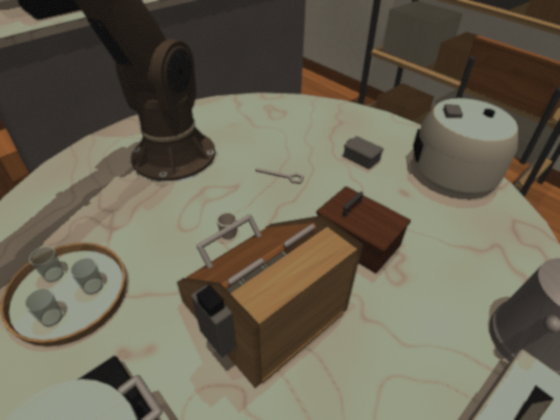

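View pics/a_top.png

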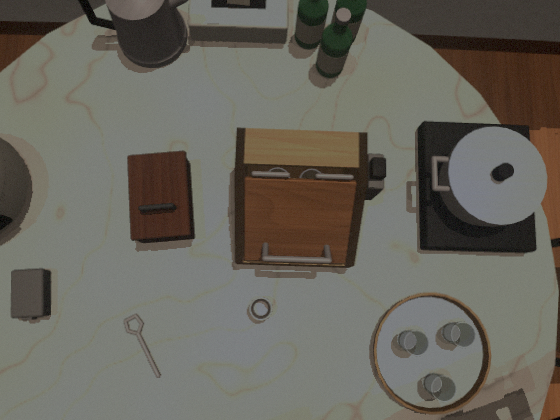

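Scene: the handle bar is at about (228,238). Top: the bar runs from (264,259) to (329,261), the hinge line is near row 176, and the key is at (378,167). The network marks agree with these pixels and with the given heights (129/190/218 mm). The cabinet yaw is about 1°. I'll move above the handle and turn the jaws to front and back.

```bash
python3 -m handwheel '[[0,0,0,0.03,0],[0,0.0129,0.0226,0.02,0.065],[0,0.0129,0.0226,0.02,0.065],[0,0.0129,0.0226,0.01,0.065],[0,0.0129,0.0226,0,0.065],[0,0.0129,0.0226,0,0.065],[0,0.0129,0.0226,0,0.065],[0,0.0129,0.0226,0,0.065],[0,0.0129,0.0226,0,0.065],[0,0.0129,0.0226,0,0.065]]'
python3 -m handwheel '[[0.3,0.0129,0.0226,0,0.065],[0.65,0.0129,0.0226,0,0.065],[0.65,0.0129,0.0226,0,0.065],[0.65,0.0129,0.0226,0,0.065],[0.65,0.0129,0.0226,0,0.065],[0.65,0.0129,0.0226,0,0.065],[0.65,0.0129,0.0226,0,0.065],[0.65,0.0129,0.0226,0,0.065],[0.65,0.0129,0.0226,0,0.065],[0.65,0.0129,0.0226,0,0.065]]'
python3 -m handwheel '[[0.65,0.0,0.0,0,0.0],[0.65,0,0,0,0],[0.65,0,0,0,0]]'
```

```text
time: 1.23
tcp_pos: [0.3215, -0.3856, 0.3318]
tool_rot: [-90.0, -0.0, -127.1]
wrist_force: [-0.5, 0.0, 0.1]
finger_gap: 1.001
time: 2.07
tcp_pos: [0.4503, -0.1595, 0.3319]
tool_rot: [-90.0, -0.0, -89.9]
wrist_force: [0.3, -0.2, -1.1]
finger_gap: 0.362
time: 2.32
tcp_pos: [0.4496, -0.1614, 0.3316]
tool_rot: [-90.0, -0.0, -90.1]
wrist_force: [-0.5, 0.5, -0.4]
finger_gap: 0.35
```

```bash
python3 -m handwheel '[[0.65,0.006,0.011,-0.03,0.02],[0.65,0.006,0.012,-0.03,0],[0.65,0,0,-0.03,0],[0.65,0,0,-0.03,0],[0.65,0,0,-0.02,0],[0.65,0,0,0,0],[0.65,0,0,0,0]]'
python3 - <<'E'
from plant import env, viewer
import cv2,numpy as np
for c in("scene","top"):
    i=viewer.get_image(c); print(c,viewer.mark_of(c,"flap_handle")[:2])
    if c=="scene":
        p=viewer.camera_params(c);K=np.array([[p['fx'],0,p['cx']],[0,p['fy'],p['cy']],[0,0,1]])
        print(cv2.projectPoints(np.array([[.462,-.138,.129],[.462,-.078,.129],[.462,-.198,.129],[.609,-.134,.19]]),cv2.Rodrigues(p['R'])[0],p['t'],K,p['dist_coeffs'])[0].squeeze())
        cv2.imwrite("pics/b.png",cv2.resize(i[150:350,130:390,::-1],None,fx=3,fy=3,interpolation=3))
E
```

```text
time: 2.9
tcp_pos: [0.461, -0.139, 0.1914]
tool_rot: [-90.1, 0.0, -89.1]
wrist_force: [0.0, -0.0, -0.5]
finger_gap: 0.35
scene [{'at': [0.4613, -0.1383, 0.1284], 'score': 0.88}]
[[224.9136132  231.11987213]
 [248.98626632 216.86517316]
 [199.01731713 246.46184862]
 [277.05042709 253.16256029]]
top []
```

View pics/b.png

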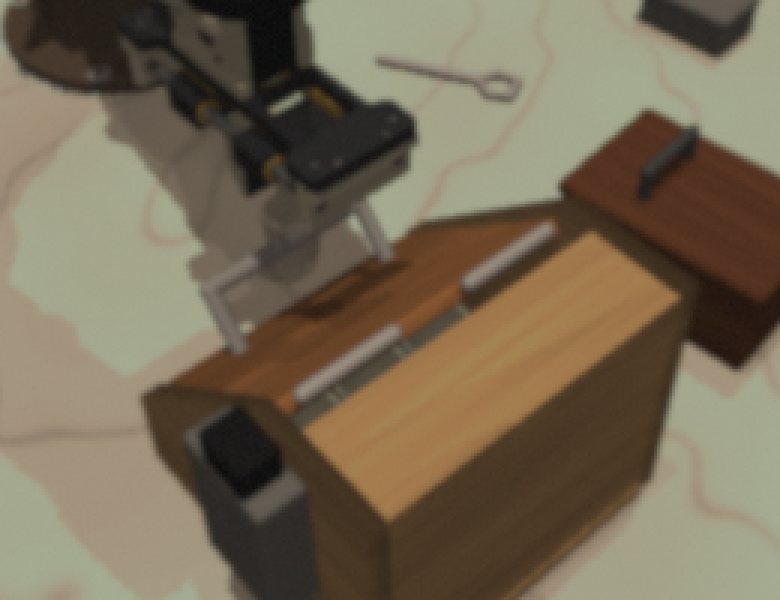

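The crop shows the bar running from crop (205,285) to (360,205), which is about pixel (198,245) to (250,218). That matches the projection to 1–2 px. The hand is over the middle of the bar, so I'll descend and grip.

```bash
python3 -m handwheel '[[0.65,0,0,-0.015,0],[0.65,0,0,-0.015,0],[0.65,0,0,-0.013,0],[0.65,0,0,-0.01,0],[0.65,0,0,0,0],[0.65,0,0,0,0]]'
python3 -m handwheel '[[1,0,0,0,0],[1,0,0,0,0],[1,0,0,0,0],[1,0,0,0,0],[1,0,0,0,0],[1,0,0,0,0]]'
python3 - <<'E'
import numpy as np
a=np.arctan2(-.061,.146)
for r in np.linspace(0,1.1,23): print(round(r,2),np.round([146-158*np.cos(a+r),158*np.sin(a+r)+61],1))
E
```

```text
time: 3.6
tcp_pos: [0.4621, -0.1382, 0.1392]
tool_rot: [-90.0, -0.0, -89.0]
wrist_force: [-0.8, 1.3, 0.9]
finger_gap: 0.35
time: 4.1
tcp_pos: [0.4619, -0.1382, 0.1393]
tool_rot: [-90.0, -0.0, -89.0]
wrist_force: [-1.9, -0.3, 6.8]
finger_gap: 0.123
0.0 [0.2 0.1]
0.05 [-2.6  7.5]
0.1 [-5.1 14.9]
0.15 [-7.3 22.6]
0.2 [-9.  30.3]
0.25 [-10.3  38.1]
0.3 [-11.3  45.9]
0.35 [-11.8  53.8]
0.4 [-12.   61.7]
0.45 [-11.8  69.6]
0.5 [-11.1  77.4]
0.55 [-10.1  85.3]
0.6 [-8.7 93. ]
0.65 [ -6.9 100.7]
0.7 [ -4.7 108.3]
0.75 [ -2.2 115.8]
0.8 [  0.7 123.1]
0.85 [  4.  130.3]
0.9 [  7.7 137.3]
0.95 [ 11.7 144.2]
1.0 [ 16.  150.8]
1.05 [ 20.6 157.2]
1.1 [ 25.6 163.3]
```

Gap 11.3 mm, so the bar is gripped. Raise along the arc.

```bash
python3 -m handwheel '[[1,-0.0027,0,0.0075,0],[1,-0.0026,0,0.0075,0],[1,-0.0022,0,0.0077,0],[1,-0.0017,0,0.0077,0],[1,-0.0013,0,0.0078,0],[1,-0.001,0,0.0078,0],[1,-0.0005,0,0.0079,0],[1,-0.0002,0,0.0079,0]]'
```

```text
time: 4.77
tcp_pos: [0.4497, -0.1382, 0.2015]
tool_rot: [-90.0, -0.0, -89.0]
wrist_force: [5.1, -1.2, -7.1]
finger_gap: 0.123
```

```bash
python3 -m handwheel '[[1,0.0002,0,0.0079,0],[1,0.0007,0,0.0078,0],[1,0.001,0,0.0078,0],[1,0.0014,0,0.0078,0],[1,0.0018,0,0.0077,0],[1,0.0022,0,0.0076,0],[1,0.0025,0,0.0075,0],[1,0.0029,0,0.0073,0]]'
python3 -m handwheel '[[1,0.0033,0,0.0072,0],[1,0.0037,0,0.007,0],[1,0.004,0,0.0069,0],[1,0.0043,0,0.0066,0],[1,0.0046,0,0.0064,0],[1,0.0046,0,0.006,0],[1,0,0,0,0],[1,0,0,0,0]]'
python3 - <<'E'
from plant import env, viewer
import cv2
for c in("scene","top"):
    i=viewer.get_image(c); print(c,viewer.mark_of(c,"flap_handle")[:2])
    if c=="scene": cv2.imwrite("pics/c.png",cv2.resize(i[130:350,130:390,::-1],None,fx=2,fy=2,interpolation=3))
E
```

```text
time: 5.43
tcp_pos: [0.4608, -0.1382, 0.2619]
tool_rot: [-90.2, 0.0, -89.0]
wrist_force: [-6.4, -3.4, -7.0]
finger_gap: 0.115
time: 6.1
tcp_pos: [0.4834, -0.1383, 0.3029]
tool_rot: [-90.4, -0.0, -89.0]
wrist_force: [-19.1, -1.0, 10.0]
finger_gap: 0.118
scene [{'at': [0.4838, -0.1335, 0.2824], 'score': 0.66}]
top []
```

View pics/c.png

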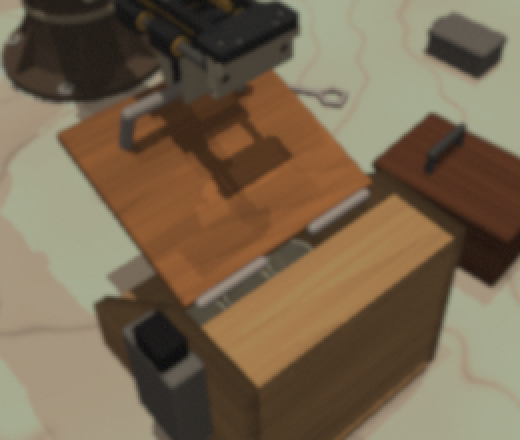

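The door is high, and the handle reads about 1.03–1.06 rad, with about 20 N of radial preload. I'll go a little further, mostly up, to be sure of the latch.

```bash
python3 -m handwheel '[[1,0,0,0.003,0],[1,0,0,0.003,0],[1,0,0,0.003,0],[1,0,0,0,0]]'
python3 -m handwheel '[[1,0.002,0,0.002,0],[1,0.002,0,0.002,0],[1,0,0,0,0]]'
python3 - <<'E'
from plant import env, viewer
for c in("scene",):
    i=viewer.get_image(c); print(c,viewer.mark_of(c,"flap_handle")[:2],viewer.mark_of(c,"release_top")[:2])
E
```

```text
time: 6.63
tcp_pos: [0.49, -0.1383, 0.3121]
tool_rot: [-89.6, -0.0, -89.0]
wrist_force: [12.3, -3.3, -14.1]
finger_gap: 0.118
time: 6.88
tcp_pos: [0.4927, -0.1383, 0.3151]
tool_rot: [-89.8, 0.0, -89.0]
wrist_force: [6.9, -4.3, -14.5]
finger_gap: 0.12
scene [{'at': [0.4946, -0.1376, 0.2954], 'score': 0.71}] [{'at': [0.6265, -0.2743, 0.2217], 'score': 0.88}]
```

```bash
python3 -m handwheel '[[1,-0.003,0,-0.0035,0],[1,-0.003,0,-0.0035,0],[1,-0.003,0,-0.004,0],[1,-0.003,0,-0.0045,0],[1,0,0,0,0]]'
python3 -m handwheel '[[1,-0.002,0,-0.003,0],[1,-0.0015,0,-0.002,0],[1,0,0,0,0],[1,0,0,0,0]]'
python3 - <<'E'
from plant import env, viewer
for c in("scene",):
    i=viewer.get_image(c); print(c,viewer.mark_of(c,"flap_handle")[:2],viewer.mark_of(c,"release_top")[:2])
E
```

```text
time: 7.45
tcp_pos: [0.4798, -0.1382, 0.2999]
tool_rot: [-89.8, -0.0, -89.0]
wrist_force: [5.3, -3.6, -6.2]
finger_gap: 0.12
time: 7.78
tcp_pos: [0.476, -0.1382, 0.2947]
tool_rot: [-89.9, -0.0, -89.0]
wrist_force: [5.7, -2.9, -5.8]
finger_gap: 0.116
scene [{'at': [0.4779, -0.1379, 0.2743], 'score': 0.71}] [{'at': [0.6233, -0.2753, 0.2202], 'score': 0.56}]
```

```bash
python3 -m handwheel '[[1,-0.001,0,-0.0015,0],[1,-0.001,0,-0.0015,0],[1,0,0,0,0],[1,0,0,0,0]]'
python3 -m handwheel '[[1,-0.001,0,-0.0015,0],[1,-0.001,0,-0.0015,0],[1,0,0,0,0],[1,0,0,0,0]]'
```

```text
time: 8.27
tcp_pos: [0.474, -0.1382, 0.2917]
tool_rot: [-89.9, -0.0, -89.0]
wrist_force: [5.4, -2.8, -4.8]
finger_gap: 0.122
time: 8.6
tcp_pos: [0.4722, -0.1382, 0.2888]
tool_rot: [-89.9, -0.0, -89.0]
wrist_force: [5.0, -3.1, -4.6]
finger_gap: 0.118
```

```bash
python3 -m handwheel '[[1,-0.001,0,-0.0015,0],[1,-0.001,0,-0.0015,0],[1,0,0,0,0],[1,0,0,0,0]]'
python3 - <<'E'
from plant import env, viewer
for c in("scene",):
    i=viewer.get_image(c); print(c,viewer.mark_of(c,"flap_handle")[:2])
E
python3 -m handwheel '[[1,-0.001,0,-0.0015,0],[1,-0.001,0,-0.0015,0],[1,0,0,0,0],[1,0,0,0,0]]'
```

```text
time: 8.93
tcp_pos: [0.4707, -0.1381, 0.2865]
tool_rot: [-89.8, -0.0, -89.0]
wrist_force: [4.8, -3.0, -0.8]
finger_gap: 0.119
scene []
time: 9.37
tcp_pos: [0.4694, -0.1382, 0.2843]
tool_rot: [-89.7, -0.0, -89.0]
wrist_force: [4.2, -2.1, 4.3]
finger_gap: 0.12
```

The vertical force changed sign, so the stay is carrying the door. I'll open the fingers and lift off.

```bash
python3 -m handwheel '[[0.6,0,0,0,0],[0.6,0,0,0,0],[0.6,0,0,0,0],[0.6,0,0,0,0]]'
python3 -m handwheel '[[0.6,0,0,0.015,0],[0.6,0,0,0.02,0],[0.6,0,0,0.03,0],[0.6,0,0,0.02,0],[0.6,0,0,0,0],[0.6,0,0,0,0]]'
python3 - <<'E'
from plant import env, viewer
import cv2
for c in("scene","top"):
    i=viewer.get_image(c); print(c,viewer.mark_of(c,"flap_handle")[:2],viewer.mark_of(c,"release_top")[:2])
    if c=="scene": cv2.imwrite("pics/d.png",cv2.resize(i[100:350,130:390,::-1],None,fx=2,fy=2,interpolation=3))
E
```

```text
time: 9.7
tcp_pos: [0.4667, -0.1378, 0.2823]
tool_rot: [-90.1, 0.0, -88.9]
wrist_force: [-0.1, -0.3, -0.2]
finger_gap: 0.357
time: 10.2
tcp_pos: [0.4675, -0.138, 0.3681]
tool_rot: [-89.9, -0.0, -89.0]
wrist_force: [-0.6, -0.4, -0.3]
finger_gap: 0.401
scene [{'at': [0.4732, -0.1366, 0.2686], 'score': 0.63}] [{'at': [0.6239, -0.277, 0.2201], 'score': 0.87}]
top [] []
```

View pics/d.png

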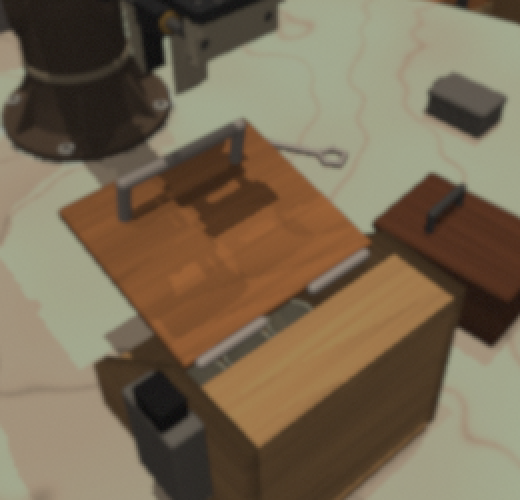

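The door stands open by itself at about 0.95 rad (bar at crop (125,190)–(240,135)) with the hand clear. Next, the key at about (0.623,-0.275).

```bash
python3 -m handwheel '[[1,0.02,-0.018,0,0],[1,0.02,-0.018,0,0],[1,0.02,-0.018,0,0],[1,0.02,-0.018,0,0],[1,0.02,-0.018,0,0],[1,0.02,-0.018,0,0],[1,0.02,-0.018,0,0],[1,0.0155,-0.011,0,0],[1,0,0,0,0]]'
python3 -m handwheel '[[1,0,0,-0.03,0],[1,0,0,-0.03,0],[1,0,0,-0.03,0],[1,0,0,-0.013,0],[1,0,0,0,0],[1,0,0,0,0]]'
python3 - <<'E'
from plant import env, viewer
import cv2,numpy as np
i=viewer.get_image("scene"); print(viewer.mark_of("scene","flap_handle")[:1],viewer.mark_of("scene","release_top")[:2])
cv2.imwrite("pics/e.png",cv2.resize(i[180:350,130:330,::-1],None,fx=3,fy=3,interpolation=3))
E
```

```text
time: 11.25
tcp_pos: [0.6243, -0.2778, 0.3648]
tool_rot: [-90.1, 0.0, -89.1]
wrist_force: [-0.9, -0.4, -0.7]
finger_gap: 0.001
time: 11.75
tcp_pos: [0.6223, -0.2747, 0.2641]
tool_rot: [-90.1, 0.0, -89.0]
wrist_force: [0.2, 0.6, 1.3]
finger_gap: 0.005
[{'at': [0.4695, -0.1338, 0.2707], 'score': 0.65}] [{'at': [0.6237, -0.2737, 0.2203], 'score': 0.83}]
```

View pics/e.png

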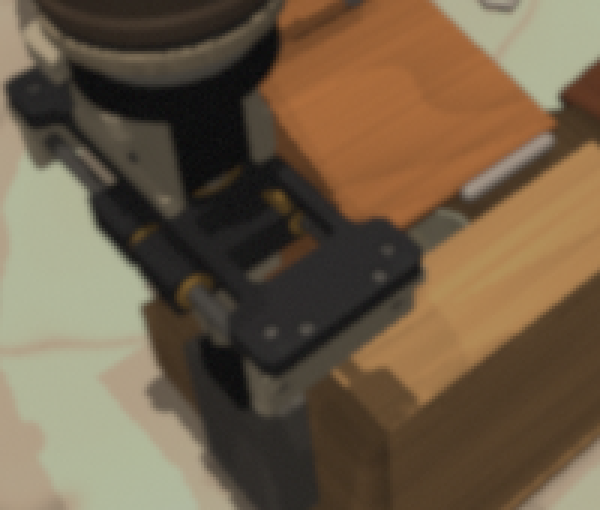

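The closed fingertips sit just above the black key (crop (230,370)), and the TCP agrees with the key marks to about 2 mm. I'll press gradually.

```bash
python3 -m handwheel '[[1,0,0,-0.008,0],[1,0,0,-0.008,0],[1,0,0,-0.005,0],[1,0,0,0,0]]'
python3 -m handwheel '[[1,0,0,-0.004,0],[1,0,0,-0.003,0],[1,0,0,0,0]]'
```

```text
time: 12.23
tcp_pos: [0.6224, -0.275, 0.2422]
tool_rot: [-90.1, 0.0, -89.0]
wrist_force: [-0.0, 0.5, -0.6]
finger_gap: 0.006
time: 12.48
tcp_pos: [0.623, -0.2752, 0.2365]
tool_rot: [-90.0, -0.0, -89.0]
wrist_force: [-0.8, -0.6, 4.5]
finger_gap: 0.006
```

```bash
python3 -m handwheel '[[1,0,0,-0.0015,0],[1,0,0,-0.0015,0],[1,0,0,-0.001,0],[1,0,0,0,0],[1,0,0,0,0],[1,0,0,0,0]]'
python3 -c "
from plant import viewer
viewer.get_image('scene');print(viewer.mark_of('scene','flap_handle')[:1],viewer.mark_of('scene','flap')[:1])"
```

```text
time: 12.98
tcp_pos: [0.6231, -0.2751, 0.2334]
tool_rot: [-89.9, -0.0, -89.0]
wrist_force: [-2.3, 1.1, 7.4]
finger_gap: 0.007Traceback (most recent call last):
  File "<string>", line 3, in <module>
    viewer.get_image('scene');print(viewer.mark_of('scene','flap_handle')[:1],viewer.mark_of('scene','flap')[:1])
                                                                              ~~~~~~~~~~~~~~^^^^^^^^^^^^^^^^
ValueError: it knows: flap_handle, flap_hinge, release_top
```

```bash
python3 -m handwheel '[[1,0,0,-0.001,0],[1,0,0,0,0],[1,0,0,0,0],[1,0,0,0,0],[1,0,0,0,0],[1,0,0,0,0],[1,0,0,0,0],[1,0,0,0,0],[1,0,0,0,0],[1,0,0,0,0]]'
python3 -c "
from plant import viewer
viewer.get_image('scene');print(viewer.mark_of('scene','flap_handle')[:1]);viewer.get_image('top');print(viewer.mark_of('top','flap_handle')[:1])"
```

```text
time: 13.92
tcp_pos: [0.6231, -0.2751, 0.2333]
tool_rot: [-89.9, -0.0, -89.0]
wrist_force: [-4.8, 0.5, 11.6]
finger_gap: 0.007
[{'at': [0.4623, -0.1334, 0.1283], 'score': 0.79}]
[]
```

Handle is back at z = 0.128, so the door came down. Release the key and withdraw.

```bash
python3 -m handwheel '[[1,0,0,0,0],[1,0,0,0.01,0],[1,0,0,0.02,0],[1,0,0,0.03,0],[1,0,0,0.03,0],[1,0,0,0.03,0],[1,-0.02,-0.03,0,0],[1,-0.02,-0.03,0,0],[1,-0.02,-0.03,0,0],[1,-0.02,-0.03,0,0]]'
python3 -m handwheel '[[1,-0.02,-0.03,0,0],[1,-0.02,-0.03,0,0],[1,-0.02,-0.03,0,0],[1,-0.02,-0.03,0,0],[1,0,0,0,0],[1,0,0,0,0],[1,0,0,0,0],[1,0,0,0,0],[1,0,0,0,0],[1,0,0,0,0]]'
python3 - <<'E'
from plant import env, viewer
import cv2,numpy as np
for c in ("scene","top"):
    i=viewer.get_image(c); print(viewer.mark_of(c,"flap_handle")[:1],viewer.mark_of(c,"release_top")[:2])
    cv2.imwrite(f"pics/f_{c}.png",i[:,:,::-1])
a,b=[np.hstack([cv2.imread(f"pics/{k}_scene.png")[170:380,150:400],cv2.imread(f"pics/{k}_top.png")[110:320,220:400]]) for k in "af"]
cv2.imwrite("pics/g.png",cv2.resize(np.vstack([a,b]),None,fx=1.4,fy=1.4,interpolation=3))
E
```

```text
time: 14.95
tcp_pos: [0.5418, -0.3962, 0.3518]
tool_rot: [-90.0, -0.0, -88.9]
wrist_force: [1.1, -0.4, -0.5]
finger_gap: 0.009
time: 15.78
tcp_pos: [0.4639, -0.514, 0.3517]
tool_rot: [-90.0, 0.0, -88.9]
wrist_force: [0.6, 0.2, 0.1]
finger_gap: 0.006
[{'at': [0.4635, -0.1382, 0.1291], 'score': 0.98}] [{'at': [0.6238, -0.276, 0.2183], 'score': 0.64}]
[{'at': [0.4617, -0.1384, 0.1286], 'score': 0.6}] [{'at': [0.6199, -0.2718, 0.2215], 'score': 0.73}]
```

View pics/g.png

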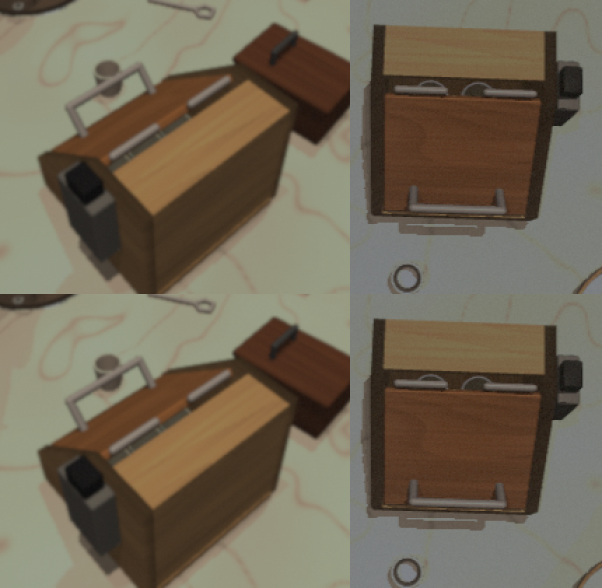

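Top row is before, bottom row is after. The bar, door edge and key are at the same pixels in both, so the door is fully shut, the key is up and the cabinet hasn't moved.

```bash
python3 -c "
from plant import env
env.sign_off();print(env.get_obs()['time'])"
```

```text
the job is handed in; nothing more can be done
the job is handed in; nothing more can be done
```

The stay works: I raised the door by its bar to about 1.14 rad, eased it back until the stay took the load, and let go. It stood open by itself at about 0.95 rad with the hand clear. I then pushed the key down about 10 mm and held it for over a second, and the door came down shut. I lifted off, backed away and handed the job in at about 16 s.

- **Door shut:** in the last pictures the bar is at about z = 0.129 m, its shut height, at the same pixels as at the start.
- **Key up:** its top is measured at 0.218 m (scene) and 0.2215 m (top), against 0.218 m given, so within the network's 4 mm error. It also looks the same as at the start.
- **Cabinet and hand:** the cabinet has not moved, and the hand is well clear with the wrist force near zero.
- **What differed:** the bar slipped about 9 mm towards the fingertips during the lift, with up to about 22 N at the wrist, but the grip held. The networks returned nothing for the bar in some views, mostly the top one with the arm in the way.

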